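# Unhook the little pot past the sprung keeper

## Task

Take the little steel pot off its safety hook by its wooden grip: slide the pot's crossbar back along the hook against the red sprung keeper until the keeper is pressed fully in, lift the bar out behind the hook's lip, and draw the pot off over the hook's nose, gently, by feel, never forcing it. Set it down gently, upright, in the middle of the copper plate and let go of it, leaving the other things where they are.

Things in the scene. Friction and masses are not known exactly. Their poses are not given: they have to be found in the camera images.
- stand: Dark steel hook stand, fixed. Origin on the surface under the hook; x level along the arm, from the hook's nose (robot side) to the post; z up. Base plate x -40 to 141 mm, 84 mm wide, 10 high; post x 108 to 128 mm; nothing above 166 mm. The arm telescopes in a sleeve and is clamped somewhere within +-12 mm of mid reach: how far is not measured, so the hook's place along x must be felt.
- hook (a point): On top of the hook's bed (133 mm up), where the nose's inner face is with the arm at mid reach; truly the nose is up to 12 mm nearer or farther along x. Axes as stand. Hook: 24 mm wide; level bed 8 mm thick, upright nose 10 mm thick, and a lip (145 to 151 mm up) that runs 42 mm back (+x) from the nose's inner face over the bed: a C open to the post. Pressing it with over 18 N is forcing it.
- keeper (a point): Mid-reach centre of the closed keeper's face, fixed to the stand (shares the hook's +-12 mm; does not follow the keeper). Slippery red fork 43 wide, face 37 mm behind the nose; its two prongs stand beside the lip up to 165 mm. Pressed to +x it yields 16 mm to a hard stop; spring 2.5 N at first, 7 N at the stop. Only there is the gap behind the lip 11 mm: the 8 mm bar rises with 3 mm to spare.
- pot_grip (a point): Centre of the pot's flat wooden grip: 14 mm thick (x), 86 long (y), 26 high; 162 mm above the pot's bottom. Axes as the pot: z up, y along grip and crossbar. The round crossbar, 8 mm thick, is 50 mm below this point and lies on the hook's bed, anywhere between nose and closed keeper; the pot hangs from it with its bottom 25 mm above the surface.
- pot: Empty steel pot, 84 mm diameter, 62 high, 0.18 to 0.33 kg; origin at the centre of its underside. Rigid bail: two side straps at y +-44.5 mm (96 mm over all), joined by crossbar and grip. x as the stand's x at the start. Hung up, it must rise 18 mm for the bar to pass over the lip, but after 38 mm its rim meets the bed from below; at 25 mm it draws off level to -x, clear at stand x -95 mm.
- diffuser: Round copper heat-diffuser plate lying fixed on the black cooktop, 140 mm diameter, 8 mm thick; origin at the centre of its underside.
- spice_jar: Glass spice jar with black cap, 45 mm diameter, 105 mm high, loose; origin at the centre of its underside. Bystander.
- tumbler: Amber tumbler, 75 mm diameter, 98 mm high, loose; origin at the centre of its underside. Bystander.
- timer: Red and white kitchen timer, 63 mm diameter, 60 mm high, loose; origin at the centre of its underside. Bystander.
Not all that is in view belongs to the job. What is shaped like the pot but turquoise is not meant.

How it is judged:
By the outcome, as a careful person would: the job done as asked, in the order asked, and still so for the second after the job is handed in, with the robot touching nothing.
It also fails if it takes over 61 s, if anything falls off the work surface, if the arm or the gripper's body presses on something with over 40 N, if the wrist force passes 120 N, or if a joint passes its speed limit or range.

## Robot

A 6-joint arm with a two-finger parallel gripper is mounted at the origin on a cart in front of the work surface, level with it; the furniture and walls round the work are solid. World frame = base frame: x ahead of the robot, y to its left, z up, the work surface at z = 0. Lengths are in m, angles in rad, forces in N, time in s.
With the tool pointing down it reaches from about 0.35 to 0.975 m from the base axis. Payload 7.1 kg.
Tool frame: the origin (TCP) lies midway between the tips of the shut fingers; the grasp point (between the pads) lies 19 mm behind it; z points along the fingers, y is the line along which they close (so a half turn about z gives the same grasp; the last joint's range is limited). The gripper opens to 88 mm and grips with 3 to 60 N. Pads are 20 mm wide; open, the fingers measure 115 mm over their backs; the gripper's body (75 mm by 178 mm) begins 61 mm behind the grasp point.
Start: joints at [-1.326, 0.423, 1.63, -0, 1.089, -0.019], TCP at [0.163, -0.603, 0.223] pointing down, gripper open.
Joint ranges: [-3, 3], [-0.9, 2.11], [0.09, 2.58], [-1.31, 4.45], [0.11, 2.69], [-2.54, 2.54]. Speed limits (rad/s): [2.39, 2.39, 3.01, 3.14, 3.14, 3.14].

## Interface

Orientations are given as a unit quaternion [w, x, y, z].
In Python, from station import * gives the robot as it stands.
- The arm moves only by the shell command python3 -m pendant 'ROWS' [FORCE]. ROWS is JSON, a list of rows, each a list of 3 entries, a list of its own where there are three numbers: the shift along the world's x, y, z in mm, then the turn, a rotation vector about the world's x, y, z in degrees, then the opening, from -1 (shut) to 1 (fully open). In form: [[[dx, dy, dz], [rx, ry, rz], fingers], ...]. A call has 1 to 20 rows; each row shifts and turns the commanded pose from where the row before left it; what a row does not reach is not made up. A row lasts 1/10 s, in which the tool goes at most 50 mm and 8.59 degrees, less where a joint would pass 70% of its speed; a pose out of reach is approached as far as the arm can. A call with a gripper value outside its range is refused whole. The fingers move at their own pace and stop on an object; FORCE is the grip in N (left out, the last holds). Time passes only in rows, so rows that do not move let the fingers close. It gives the time, the measured TCP pose, the force, the opening and the grip force at its end, in the units of the state.
- state(): the state, without advancing time (a new reading comes with each control period).
- camera(name): name is "scene" or "top" or "wrist"; returns (picture, depth): 480x640x3 uint8, blue, green, red; 480x640 float32, m along the optical axis (not along the pixel's ray), 0 where there is no reading.
- camera_model(name): a dict with "fx", "fy", "cx", "cy" (pixels), "R" (3x3) and "t" (3): a world point X has camera coordinates R X + t. Camera axes: x right, y down, z forward; pixel columns grow to the right and rows downward; lengths in m; the calibration is good to about 2 mm. A picture is of the moment at which its call begins: read the wrist's pose just before it. camera_model takes no time and is no camera call; for the wrist camera it gives the pose at the moment of the call.
- job_done(): hands the job in; it is judged then, once.
The state is a dict: "t": time; "joint_pos": joint angles; "qd": joint speeds; "tau": joint torques, N m; "tcp_pos": TCP position; "tool_rot": TCP orientation; "force": force on the tool from outside, world axes, zero at the start; "wrist_torque": the same for the moment, N m; "width": finger opening in m; "grasp_force": force on a finger pad.
Only numpy, scipy, OpenCV 4.12 (cv2) and the standard library are available. Lean on these libraries where they do the work, as an engineer would, in place of code of your own. Each camera call takes 0.05 s, during which the arm holds its last target. There are 200 camera calls.

## Working session

There is one attempt and no reset: what is moved stays moved. The work goes in short steps, Python scripts to look and compute and a shell command to move; the robot and the scene stay as the last step left them, time stands still between calls to the robot, and variables do not carry over. Pictures are saved under pics/ and viewed, at most 10 in all, crops included, and the job is handed in when it is done.

```bash
mkdir -p pics; ls; cat > h.py <<'E'
from station import *
import numpy as np, cv2
def pix(m,d,u,v):
    z=d[v,u]; c=np.array([(u-m['cx'])/m['fx']*z,(v-m['cy'])/m['fy']*z,z]); return np.array(m['R']).T@(c-np.array(m['t']))
def cloud(m,d):
    v,u=np.mgrid[0:480,0:640]; c=np.stack([(u-m['cx'])/m['fx']*d,(v-m['cy'])/m['fy']*d,d],-1)
    P=(c-np.array(m['t']))@np.array(m['R']); P[d<=0]=np.nan; return P
E
python3 - <<'E'
from h import *
for n in("scene","top"):
    m=camera_model(n);p,d=camera(n);cv2.imwrite(f"pics/{n}.png",p);np.savez(f"{n}.npz",p=p,P=cloud(m,d));print(n,-np.array(m['R']).T@m['t'],np.array(m['R']).round(2).tolist())
print(state())
E
```

```text
pics
scene [-0.19260103  0.51730297  1.13121546] [[-0.52, -0.85, -0.0], [-0.65, 0.39, -0.65], [0.56, -0.34, -0.76]]
top [0.31303372 0.01250326 1.27827874] [[0.01, -1.0, -0.08], [-0.98, 0.0, -0.18], [0.18, 0.08, -0.98]]
{'t': 0.1, 'joint_pos': array([-1.32599561e+00,  4.23793168e-01,  1.63059326e+00,  4.34635034e-05,
        1.08859371e+00, -1.90096182e-02]), 'qd': array([-0.00042408, -0.00210119, -0.00168301,  0.00069524, -0.00111494,
        0.000352  ]), 'tau': array([ 2.59485387e-04, -5.45616925e+01, -2.74322444e+01,  6.45506708e-02,
        1.88141246e-02, -2.04524423e-05]), 'tcp_pos': array([ 0.1628862 , -0.60288882,  0.22196946]), 'tool_rot': array([-6.91494055e-04,  9.91314208e-01,  1.31512961e-01, -5.90298472e-05]), 'force': array([-0.05008805,  0.26043003,  0.49480874]), 'wrist_torque': array([ 0.00348405, -0.01489398,  0.03737488]), 'grasp_force': 0.0, 'width': 0.08792261582121655}
```

View pics/scene.png

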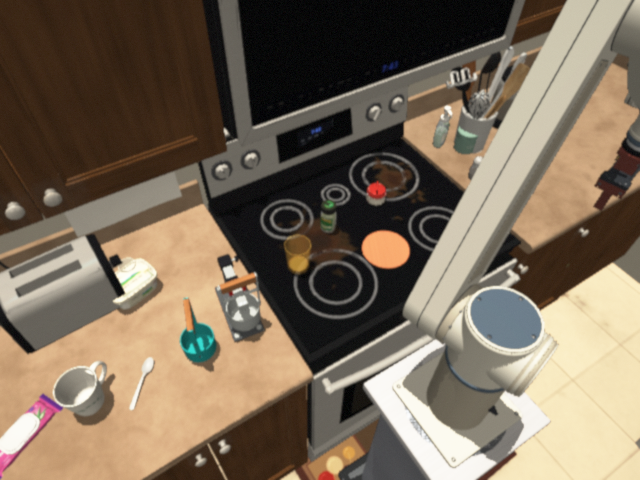

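View pics/top.png

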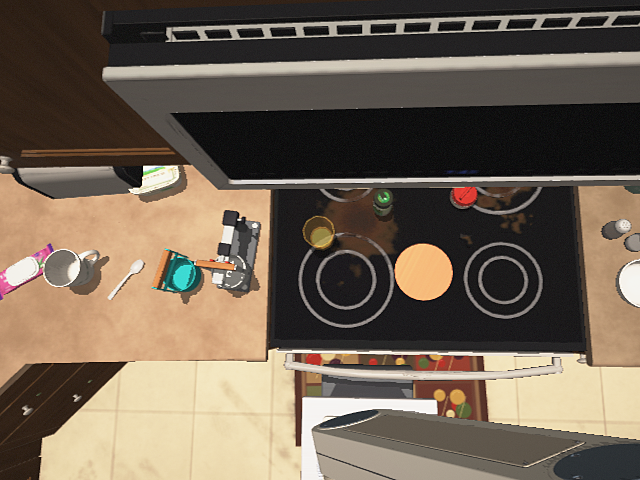

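The scene picture shows the grey pot on the dark stand at (243,310), wooden grip at (238,284); the turquoise decoy is at (197,340). The plate is at (386,249). In the top picture the same things are at: pot (235,272), decoy (183,277), plate (424,271). The steel grey pot on the stand fits the description. Next I enlarge it to confirm and measure.

```bash
python3 - <<'E'
from h import *
a=np.load('scene.npz');b=np.load('top.npz')
s=a['p'][235:375,165:285];t=b['p'][195:305,140:275]
s=cv2.resize(s,None,fx=3.2,fy=3.2,interpolation=2);t=cv2.resize(t,None,fx=2.9,fy=2.9,interpolation=2)
H=max(s.shape[0],t.shape[0]);pad=lambda i:cv2.copyMakeBorder(i,0,H-i.shape[0],0,0,0)
cv2.imwrite('pics/crop.png',np.hstack([pad(s),pad(t)]))
for n,D in(('scene',a),('top',b)):
    P=D['P'];hsv=cv2.cvtColor(D['p'],cv2.COLOR_BGR2HSV)
    wood=(hsv[...,0]<16)&(hsv[...,1]>120)&(hsv[...,2]>60)
    for nm,z0,z1,x0,x1,y0,y1 in(('grip',.155,.21,.3,.75,.2,.5),('plate',.0,.02,.3,.75,-.2,.15)):
        q=P[wood&(P[...,2]>z0)&(P[...,2]<z1)&(P[...,0]>x0)&(P[...,0]<x1)&(P[...,1]>y0)&(P[...,1]<y1)]
        if len(q)<5: print(n,nm,len(q));continue
        r=cv2.minAreaRect((q[:,:2]*1000).astype(np.float32))
        print(n,nm,len(q),q.mean(0).round(4),q.min(0).round(3),q.max(0).round(3),r)
    # things above surface
    for nm,z0,z1,reg in(('dark z>.12',.12,.17,(.35,.8,.2,.45)),('base',.006,.016,(.35,.8,.2,.5))):
        x0,x1,y0,y1=reg
        k=(P[...,2]>z0)&(P[...,2]<z1)&(P[...,0]>x0)&(P[...,0]<x1)&(P[...,1]>y0)&(P[...,1]<y1)
        q=P[k]; r=cv2.minAreaRect((q[:,:2]*1000).astype(np.float32));print(n,nm,len(q),q.min(0).round(3),q.max(0).round(3),r)
E
```

```text
scene grip 533 [0.4416 0.3781 0.188 ] [0.403 0.289 0.161] [0.48  0.476 0.209] ((426.1978759765625, 381.4421691894531), (178.33261108398438, 79.42438507080078), 79.77741241455078)
scene plate 2007 [ 0.4817 -0.0983  0.0091] [ 0.382 -0.2    0.   ] [0.688 0.067 0.019] ((525.7105102539062, -58.721160888671875), (359.2381591796875, 155.59323120117188), 48.98118591308594)
scene dark z>.12 753 [0.407 0.283 0.122] [0.581 0.449 0.169] ((479.1595764160156, 340.62060546875), (140.88845825195312, 196.98013305664062), 40.52186584472656)
scene base 745 [0.35  0.2   0.006] [0.798 0.5   0.016] ((574.5326538085938, 349.601806640625), (299.1758728027344, 447.5297546386719), 89.86355590820312)
top grip 574 [0.4401 0.4021 0.1824] [0.397 0.29  0.155] [0.479 0.479 0.207] ((424.12115478515625, 384.12481689453125), (178.99476623535156, 84.16168975830078), 79.95198822021484)
top plate 2014 [ 0.5105 -0.0586  0.0051] [ 0.38 -0.2   0.  ] [0.664 0.144 0.019] ((528.9531860351562, -51.32977294921875), (356.4317626953125, 202.22909545898438), 61.51099395751953)
top dark z>.12 991 [0.405 0.286 0.12 ] [0.578 0.45  0.17 ] ((479.2696533203125, 340.8233642578125), (141.62088012695312, 188.1134033203125), 40.90397644042969)
top base 1059 [0.356 0.2   0.006] [0.727 0.5   0.016] ((541.6640014648438, 353.5135498046875), (306.873779296875, 359.83868408203125), 87.81656646728516)
```

View pics/crop.png

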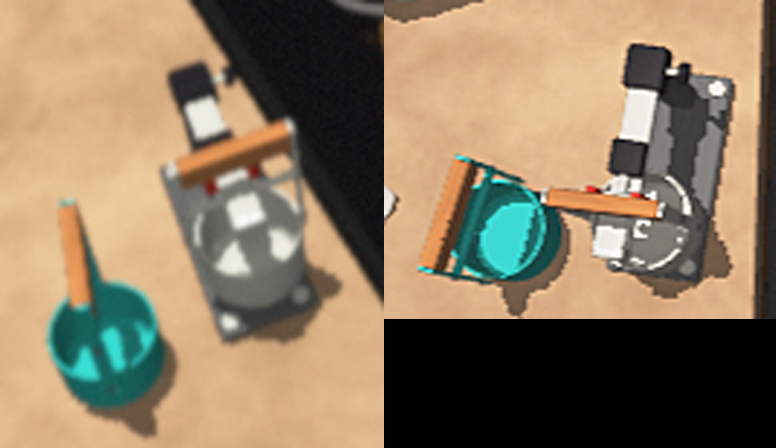

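The crop confirms it: grey pot on the stand with the wooden grip (left (235,150), right (603,203)) and the red keeper under it. The turquoise one stands alone to the left. Now I separate the clusters.

```bash
python3 - <<'E'
from h import *
for n in('scene','top'):
    D=np.load(n+'.npz');P=D['P'];hsv=cv2.cvtColor(D['p'],cv2.COLOR_BGR2HSV)
    wood=(hsv[...,0]<16)&(hsv[...,1]>120)&(hsv[...,2]>60)
    k=(wood&(P[...,2]>.16)&(P[...,2]<.215)&(P[...,0]>.3)&(P[...,0]<.75)&(P[...,1]>.2)&(P[...,1]<.5)).astype(np.uint8)
    N,L,S,C=cv2.connectedComponentsWithStats(k)
    for i in range(1,N):
        if S[i,4]>40:
            q=P[L==i];q2=q[q[:,2]>np.percentile(q[:,2],95)-.006]
            print(n,'grip',C[i].round(),len(q),q.min(0).round(3),q.max(0).round(3),cv2.minAreaRect((q2[:,:2]*1000).astype(np.float32)),np.median(q2[:,2]).round(4))
    pl=((hsv[...,1]>100)&(hsv[...,2]>180)&(hsv[...,0]<20)&(P[...,2]>.001)&(P[...,2]<.016)&(P[...,1]<.12)&(P[...,1]>-.25)).astype(np.uint8)
    N,L,S,C=cv2.connectedComponentsWithStats(pl);i=1+S[1:,4].argmax();q=P[L==i]
    print(n,'plate',C[i],len(q),q.min(0).round(3),q.max(0).round(3),cv2.minEnclosingCircle((q[:,:2]*1000).astype(np.float32)),np.median(q[:,2]).round(4))
    # stand: low saturation pixels by height
    for z0,z1 in((.007,.013),(.139,.17)):
        k=((hsv[...,1]<60)&(P[...,2]>z0)&(P[...,2]<z1)&(P[...,0]>.35)&(P[...,0]<.7)&(P[...,1]>.25)&(P[...,1]<.395)).astype(np.uint8)
        k=cv2.morphologyEx(k,cv2.MORPH_OPEN,np.ones((2,2),np.uint8))
        N,L,S,C=cv2.connectedComponentsWithStats(k)
        for i in range(1,N):
            if S[i,4]>25:q=P[L==i];print(n,z0,C[i].round(),len(q),q.min(0).round(3),q.max(0).round(3),cv2.minAreaRect((q[:,:2]*1000).astype(np.float32)))
    red=((hsv[...,0]<6)|(hsv[...,0]>172))&(hsv[...,1]>150)&(P[...,1]>.25)&(P[...,1]<.4)&(P[...,2]>.12)&(P[...,2]<.17)&(P[...,0]>.35)&(P[...,0]<.6)
    q=P[red];print('red',len(q),q.min(0).round(3),q.max(0).round(3),q.mean(0).round(3)) if len(q) else 0
E
```

```text
scene grip [238. 282.] 335 [0.435 0.289 0.179] [0.456 0.371 0.209] ((446.7712707519531, 329.3346862792969), (80.46270751953125, 16.437129974365234), 83.05976104736328) 0.2022
scene grip [188. 315.] 198 [0.403 0.445 0.161] [0.48  0.476 0.179] ((439.7483825683594, 460.1166687011719), (14.085200309753418, 79.10087585449219), 74.76300811767578) 0.1744
scene plate [385.28164794 249.02322097] 1335 [ 0.382 -0.207  0.003] [ 0.522 -0.066  0.016] ((451.69830322265625, -135.53573608398438), 71.69538879394531) 0.0113
scene 0.139 [226. 262.] 103 [0.538 0.272 0.002] [0.653 0.333 0.148] ((598.9315185546875, 298.34521484375), (29.79037857055664, 120.80736541748047), 68.18782806396484)
scene 0.139 [242. 298.] 257 [ 0.407  0.241 -0.036] [0.546 0.356 0.159] ((482.5013122558594, 305.36639404296875), (73.01827239990234, 165.55841064453125), 68.22867584228516)
red 14 [0.453 0.31  0.141] [0.461 0.35  0.154] [0.457 0.328 0.146]
top grip [161. 269.] 277 [0.397 0.446 0.16 ] [0.479 0.479 0.178] ((438.31402587890625, 462.5061340332031), (13.6464262008667, 83.68540954589844), 73.93550109863281) 0.1725
top grip [
[... 657 characters left out ...]
0.007 [245. 251.] 234 [nan nan nan] [nan nan nan] ((497.62786865234375, 306.4324951171875), (74.25447082519531, 50.82868957519531), 35.40781784057617)
top 0.139 [231. 219.] 105 [0.542 0.304 0.132] [0.572 0.332 0.146] ((555.949951171875, 317.6679382324219), (27.075965881347656, 30.653059005737305), 84.1018295288086)
top 0.139 [224. 252.] 155 [nan nan nan] [nan nan nan] ((480.4135437011719, 325.5445556640625), (68.93840026855469, 21.043420791625977), 33.4989128112793)
top 0.139 [218. 278.] 160 [ 0.405  0.326 -0.007] [0.437 0.39  0.157] ((424.1278076171875, 357.9765625), (61.83545684814453, 31.492942810058594), 82.7735595703125)
red 10 [0.453 0.314 0.153] [0.459 0.353 0.168] [0.456 0.337 0.163]
```

```bash
python3 - <<'E'
from h import *
P=np.load('top.npz')['P']
for u,v in((300,184),(150,70),(200,150),(100,150),(315,235),(384,195),(463,195)):print(u,v,P[v,u].round(3))
E
python3 -m pendant '[[[14,28,6],[0,0,2],1],[[14,28,6],[0,0,2],1],[[14,28,6],[0,0,2],1],[[14,28,6],[0,0,2],1],[[14,28,6],[0,0,2],1],[[14,28,6],[0,0,2],1],[[14,28,6],[0,0,2],1],[[14,28,6],[0,0,2],1],[[14,28,6],[0,0,2],1],[[14,28,6],[0,0,2],1],[[14,28,6],[0,0,2],1],[[14,28,6],[0,0,2],1],[[14,28,6],[0,0,2],1],[[14,28,6],[0,0,2],1],[[14,28,6],[0,0,2],1],[[14,28,6],[0,0,2],1],[[14,28,6],[0,0,2],1],[[14,28,6],[0,0,2],1]]'
```

```text
300 184 [0.527 0.108 0.528]
150 70 [0.533 0.199 0.874]
200 150 [0.53  0.217 0.676]
100 150 [0.589 0.434 0.52 ]
315 235 [0.541 0.134 0.008]
384 195 [ 0.619 -0.036  0.101]
463 195 [ 0.628 -0.226  0.06 ]
t: 1.9
tcp_pos: [0.4151, -0.098, 0.3308]
tool_rot: [-0.0, 0.902, 0.432, -0.0]
force: [0.6, -0.3, -0.5]
width: 0.0878
grasp_force: 0.0
```

```bash

python3 -m pendant '[[[0,24,-4],[0,0,1.8],1],[[0,24,-4],[0,0,1.8],1],[[0,24,-4],[0,0,1.8],1],[[0,24,-4],[0,0,1.8],1],[[0,24,-4],[0,0,1.8],1],[[0,24,-4],[0,0,1.8],1],[[0,24,-4],[0,0,1.8],1],[[0,24,-4],[0,0,1.8],1],[[0,24,-4],[0,0,1.8],1],[[0,24,-4],[0,0,1.8],1],[[0,24,-4],[0,0,1.8],1],[[2,24,-4],[0,0,1.8],1],[[2,24,-4],[0,0,1.8],1],[[3,24,-4],[0,0,1.8],1],[[5,24,-3],[0,0,1.8],1],[[5,24,0],[0,0,1.8],1],[[5,24,0],[0,0,1.8],1],[[5,20,0],[0,0,1.6],1],[[0,0,0],[0,0,0],1]]'
python3 - <<'E'
from h import *
m=camera_model('wrist');p,d=camera('wrist');P=cloud(m,d);cv2.imwrite('pics/w1.png',p);np.savez('w1.npz',p=p,P=P)
hsv=cv2.cvtColor(p,cv2.COLOR_BGR2HSV)
k=((hsv[...,0]<18)&(hsv[...,1]>100)&(P[...,2]>.185)&(P[...,2]<.215)&(P[...,1]<.41)).astype(np.uint8)
N,L,S,C=cv2.connectedComponentsWithStats(k)
for i in range(1,N):
  if S[i,4]>200:
    q=P[L==i];print(C[i].round(),len(q),cv2.minAreaRect((q[:,:2]*1000).astype(np.float32)),np.median(q[:,2]))
from scipy.spatial.transform import Rotation as R
s=state();w=s['tool_rot'];print(R.from_quat([w[1],w[2],w[3],w[0]]).as_matrix().round(3),s['tcp_pos'],s['joint_pos'])
E
```

```text
t: 3.8
tcp_pos: [0.4422, 0.3305, 0.2712]
tool_rot: [-0.0, 0.746, 0.665, 0.0]
force: [-0.0, 0.1, 1.0]
width: 0.088
grasp_force: 0.0
[322. 252.] 3060 ((444.28143310546875, 329.1069030761719), (84.14497375488281, 13.85877513885498), 83.30178833007812) 0.19918261743186835
[[ 0.115  0.993 -0.001]
 [ 0.993 -0.115 -0.001]
 [-0.001 -0.001 -1.   ]] [0.44175366 0.3291062  0.27108639] [ 6.18757890e-01  2.60069838e-01  1.74870071e+00 -1.34981573e-04
  1.13386102e+00  7.34477458e-01]
```

View pics/w1.png

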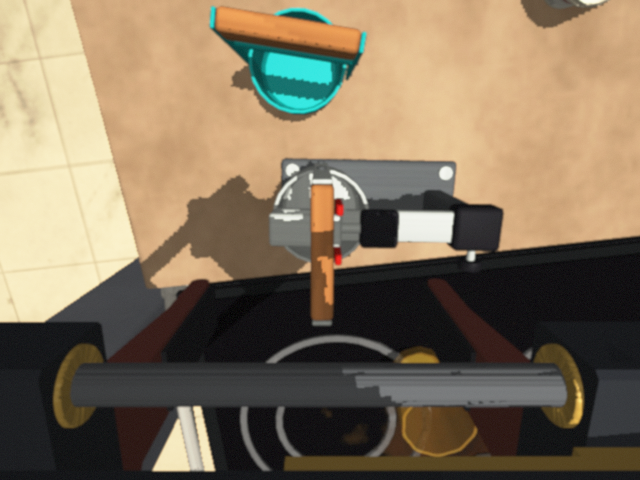

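Wrist view: grip at (322,252), decoy well clear at the top (300,60), red keeper prongs at (339,208)/(337,257) just behind the grip. The yaw already matches. Descending and gripping.

```bash

python3 -m pendant '[[[1,0,-12],[0,0,0],1],[[1.5,0,-12],[0,0,0],1],[[0,0,-12],[0,0,0],1],[[0,0,-12],[0,0,0],1],[[0,0,-12],[0,0,0],1],[[0,0,-12],[0,0,0],1],[[0,0,-12],[0,0,0],1],[[0,0,-9],[0,0,0],1],[[0,0,-6],[0,0,0],1],[[0,0,0],[0,0,0],1]]'
python3 -m pendant '[[[0,0,0],[0,0,0],-0.4],[[0,0,0],[0,0,0],-0.5],[[0,0,0],[0,0,0],-0.6],[[0,0,0],[0,0,0],-0.6],[[0,0,0],[0,0,0],-1],[[0,0,0],[0,0,0],-1],[[0,0,0],[0,0,0],-1],[[0,0,0],[0,0,0],-1]]' 35
python3 -c "
from h import *
s=state();print(s['tcp_pos'],s['force'],s['wrist_torque'],s['width'],s['t'])"
```

```text
t: 4.85
tcp_pos: [0.4441, 0.3284, 0.1718]
tool_rot: [-0.0, 0.747, 0.665, -0.001]
force: [-0.2, -0.6, -0.2]
width: 0.0877
grasp_force: 0.0
t: 5.65
tcp_pos: [0.4445, 0.3286, 0.1727]
tool_rot: [-0.0, 0.747, 0.665, -0.0]
force: [-0.6, 0.2, 0.2]
width: 0.0271
grasp_force: 0.0
[0.44446665 0.32861851 0.17265434] [-0.58915313  0.16712884  0.23986243] [-0.01522559 -0.06885786  0.02235187] 0.027118141284861553 5.65
```

```bash

python3 -m pendant '[[[0,0,0],[0,0,0],-1],[[0,0,0],[0,0,0],-1],[[0,0,0],[0,0,0],-1],[[0,0,0],[0,0,0],-1],[[0,0,0],[0,0,0],-1]]' 35
python3 -c "
from h import *
s=state();print(s['tcp_pos'],s['force'],s['wrist_torque'],s['width'],s['t'])"
```

```text
t: 6.15
tcp_pos: [0.4444, 0.3286, 0.1727]
tool_rot: [-0.0, 0.747, 0.665, -0.0]
force: [-0.9, 0.0, 0.4]
width: 0.0138
grasp_force: 35.0
[0.44441607 0.32863846 0.17268183] [-0.86469831  0.04351786  0.42474136] [ 0.03059565  0.15700604 -0.03118239] 0.013829388365378469 6.15
```

```bash

python3 -m pendant '[[[2,-0.23,0],[0,0,0],-1],[[2,-0.23,0],[0,0,0],-1],[[0,0,0],[0,0,0],-1]]'
python3 -m pendant '[[[2,-0.23,0],[0,0,0],-1],[[2,-0.23,0],[0,0,0],-1],[[0,0,0],[0,0,0],-1]]'
python3 -m pendant '[[[2,-0.23,0],[0,0,0],-1],[[2,-0.23,0],[0,0,0],-1],[[0,0,0],[0,0,0],-1]]'
```

```text
t: 6.45
tcp_pos: [0.4486, 0.3281, 0.1726]
tool_rot: [0.0, 0.747, 0.665, -0.0]
force: [-1.7, 0.1, 1.8]
width: 0.014
grasp_force: 35.0
t: 6.75
tcp_pos: [0.4517, 0.3276, 0.1726]
tool_rot: [-0.001, 0.747, 0.664, -0.001]
force: [-5.7, 1.0, 5.1]
width: 0.0139
grasp_force: 35.0
t: 7.05
tcp_pos: [0.4552, 0.3272, 0.1726]
tool_rot: [-0.001, 0.747, 0.664, -0.001]
force: [-7.9, 1.2, 5.6]
width: 0.0137
grasp_force: 35.0
```

```bash

python3 -m pendant '[[[0,0,0.7],[0,0,0],-1],[[0,0,0],[0,0,0],-1]]'
python3 -m pendant '[[[0,0,0.5],[0,0,0],-1],[[0,0,0],[0,0,0],-1]]'
python3 -m pendant '[[[1.5,-0.17,0],[0,0,0],-1],[[1.5,-0.17,0],[0,0,0],-1],[[0,0,0],[0,0,0],-1]]'
```

```text
t: 7.25
tcp_pos: [0.4555, 0.327, 0.1727]
tool_rot: [-0.0, 0.747, 0.665, -0.001]
force: [-5.0, 1.3, -1.6]
width: 0.0139
grasp_force: 35.0
t: 7.45
tcp_pos: [0.4559, 0.3268, 0.1733]
tool_rot: [-0.0, 0.747, 0.665, -0.001]
force: [-3.5, -0.4, -4.5]
width: 0.014
grasp_force: 35.0
t: 7.75
tcp_pos: [0.4593, 0.3265, 0.1735]
tool_rot: [-0.0, 0.747, 0.665, -0.001]
force: [-5.1, -0.4, -4.2]
width: 0.0139
grasp_force: 35.0
```

```bash

python3 -m pendant '[[[1.5,-0.17,0],[0,0,0],-1],[[1.5,-0.17,0],[0,0,0],-1],[[0,0,0],[0,0,0],-1]]'
python3 -m pendant '[[[1,-0.12,0],[0,0,0],-1],[[1,-0.12,0],[0,0,0],-1],[[0,0,0],[0,0,0],-1]]'
```

```text
t: 8.05
tcp_pos: [0.4621, 0.3262, 0.1735]
tool_rot: [-0.0, 0.747, 0.665, -0.001]
force: [-6.0, -0.0, -3.5]
width: 0.0136
grasp_force: 35.0
t: 8.35
tcp_pos: [0.4639, 0.3259, 0.1735]
tool_rot: [-0.0, 0.747, 0.665, -0.001]
force: [-6.3, -0.3, -3.6]
width: 0.0136
grasp_force: 35.0
```

```bash

python3 -m pendant '[[[1,-0.12,0],[0,0,0],-1],[[0.5,-0.06,0],[0,0,0],-1],[[0,0,0],[0,0,0],-1]]'
```

```text
t: 8.65
tcp_pos: [0.4652, 0.3258, 0.1735]
tool_rot: [-0.0, 0.747, 0.665, -0.001]
force: [-6.9, 0.5, -4.2]
width: 0.0139
grasp_force: 35.0
```

```bash

python3 -m pendant '[[[0.7,-0.08,0],[0,0,0],-1],[[0,0,0],[0,0,0],-1]]'
python3 -m pendant '[[[0.6,-0.07,0],[0,0,0],-1],[[0,0,0],[0,0,0],-1]]'
python3 -m pendant '[[[0.6,-0.07,0],[0,0,0],-1],[[0,0,0],[0,0,0],-1]]'
```

```text
t: 8.85
tcp_pos: [0.4658, 0.3257, 0.1735]
tool_rot: [-0.0, 0.747, 0.665, -0.001]
force: [-6.5, 0.5, -1.8]
width: 0.0139
grasp_force: 35.0
t: 9.05
tcp_pos: [0.466, 0.3257, 0.1735]
tool_rot: [-0.001, 0.747, 0.665, -0.002]
force: [-8.7, 0.7, -2.1]
width: 0.0139
grasp_force: 35.0
t: 9.25
tcp_pos: [0.4661, 0.3256, 0.1735]
tool_rot: [-0.001, 0.747, 0.664, -0.002]
force: [-10.7, 1.1, -0.5]
width: 0.0135
grasp_force: 35.0
```

```bash

python3 -m pendant '[[[-0.8,0.09,0],[0,0,0],-1],[[0,0,1],[0,0,0],-1],[[0,0,0],[0,0,0],-1]]'
python3 -m pendant '[[[0,0,1.5],[0,0,0],-1],[[0,0,1.5],[0,0,0],-1],[[0,0,0],[0,0,0],-1]]'
```

```text
t: 9.55
tcp_pos: [0.4659, 0.3256, 0.1744]
tool_rot: [-0.001, 0.747, 0.665, -0.001]
force: [-8.1, 0.9, -2.3]
width: 0.0138
grasp_force: 35.0
t: 9.85
tcp_pos: [0.4659, 0.3256, 0.1775]
tool_rot: [-0.001, 0.747, 0.665, -0.001]
force: [-6.7, -0.4, -2.3]
width: 0.014
grasp_force: 35.0
```

```bash

python3 -m pendant '[[[0,0,1.5],[0,0,0],-1],[[0,0,1.5],[0,0,0],-1],[[0,0,0],[0,0,0],-1]]'
```

```text
t: 10.15
tcp_pos: [0.466, 0.3257, 0.1805]
tool_rot: [-0.001, 0.747, 0.665, -0.001]
force: [-7.9, -0.3, -1.9]
width: 0.0139
grasp_force: 35.0
```

```bash

python3 -m pendant '[[[0,0,1.5],[0,0,0],-1],[[0,0,1.5],[0,0,0],-1],[[0,0,1.5],[0,0,0],-1],[[0,0,0],[0,0,0],-1]]'
python3 -m pendant '[[[0,0,1.5],[0,0,0],-1],[[0,0,1.5],[0,0,0],-1],[[0,0,1.5],[0,0,0],-1],[[0,0,0],[0,0,0],-1]]'
python3 -m pendant '[[[0,0,2],[0,0,0],-1],[[0,0,2],[0,0,0],-1],[[0,0,2],[0,0,0],-1],[[0,0,2],[0,0,0],-1],[[0,0,0],[0,0,0],-1]]'
```

```text
t: 10.55
tcp_pos: [0.466, 0.3258, 0.1851]
tool_rot: [-0.001, 0.747, 0.665, -0.001]
force: [-7.9, 1.8, -1.4]
width: 0.0137
grasp_force: 35.0
t: 10.95
tcp_pos: [0.466, 0.3258, 0.1895]
tool_rot: [-0.001, 0.747, 0.665, -0.001]
force: [-9.0, 0.7, -2.0]
width: 0.0137
grasp_force: 35.0
t: 11.45
tcp_pos: [0.4661, 0.3259, 0.1977]
tool_rot: [-0.001, 0.747, 0.665, -0.001]
force: [-8.0, -0.4, -1.1]
width: 0.0136
grasp_force: 35.0
```

```bash

python3 -m pendant '[[[-2,0.23,0],[0,0,0],-1],[[-2,0.23,0],[0,0,0],-1],[[-2,0.23,0],[0,0,0],-1],[[0,0,0],[0,0,0],-1]]'
python3 -m pendant '[[[-3,0.35,0],[0,0,0],-1],[[-3,0.35,0],[0,0,0],-1],[[-3,0.35,0],[0,0,0],-1],[[-3,0.35,0],[0,0,0],-1],[[-3,0.35,0],[0,0,0],-1],[[0,0,0],[0,0,0],-1]]'
```

```text
t: 11.85
tcp_pos: [0.4605, 0.3266, 0.1978]
tool_rot: [-0.0, 0.747, 0.665, -0.0]
force: [-6.2, 0.8, -2.6]
width: 0.0138
grasp_force: 35.0
t: 12.45
tcp_pos: [0.4467, 0.3288, 0.1983]
tool_rot: [0.0, 0.747, 0.665, 0.001]
force: [-0.3, 0.1, -2.8]
width: 0.0136
grasp_force: 35.0
```

```bash

python3 -m pendant '[[[-5,0.58,0],[0,0,0],-1],[[-5,0.58,0],[0,0,0],-1],[[-5,0.58,0],[0,0,0],-1],[[-5,0.58,0],[0,0,0],-1],[[-5,0.58,0],[0,0,0],-1],[[-5,0.58,0],[0,0,0],-1],[[-5,0.58,0],[0,0,0],-1],[[0,0,0],[0,0,0],-1]]'
python3 -m pendant '[[[-6,0.7,0],[0,0,0],-1],[[-6,0.7,0],[0,0,0],-1],[[-6,0.7,0],[0,0,0],-1],[[-6,0.7,0],[0,0,0],-1],[[-6,0.7,0],[0,0,0],-1],[[-6,0.7,0],[0,0,0],-1],[[-6,0.7,0],[0,0,0],-1],[[0,0,0],[0,0,0],-1]]'
```

```text
t: 13.25
tcp_pos: [0.4104, 0.3325, 0.1978]
tool_rot: [-0.0, 0.747, 0.665, -0.0]
force: [0.0, 0.1, -3.4]
width: 0.0137
grasp_force: 35.0
t: 14.05
tcp_pos: [0.3683, 0.3374, 0.1979]
tool_rot: [-0.0, 0.747, 0.665, -0.0]
force: [-0.4, -0.0, -3.2]
width: 0.0139
grasp_force: 35.0
```

```bash

python3 -m pendant '[[[-7,0.8,0],[0,0,0],-1],[[-8,0.9,0],[0,0,0],-1],[[-8,0.9,0],[0,0,0],-1],[[-8,0.9,0],[0,0,0],-1],[[-8,0.9,0],[0,0,0],-1],[[-8,0.9,0],[0,0,0],-1],[[-8,0.9,0],[0,0,0],-1],[[-8,0.9,0],[0,0,0],-1],[[0,0,0],[0,0,0],-1]]'
python3 - <<'E'
from h import *
p,d=camera('scene');cv2.imwrite('pics/s2.png',p)
E
```

```text
t: 14.95
tcp_pos: [0.305, 0.3445, 0.1978]
tool_rot: [-0.0, 0.747, 0.665, -0.0]
force: [-0.5, 0.3, -3.3]
width: 0.0142
grasp_force: 35.0
```

View pics/s2.png

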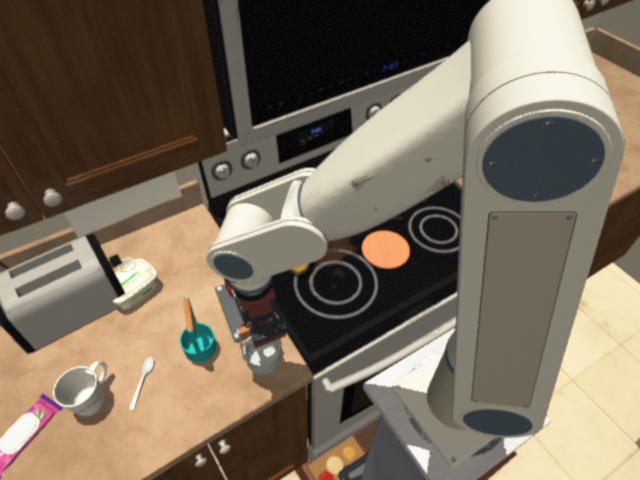

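The picture shows the pot hanging from the fingers at (262,355), off the hook, with the decoy (197,340) untouched. Now up and over to the plate.

```bash

python3 -m pendant '[[[0,0,6],[0,0,0],-1],[[0,0,12],[0,0,0],-1],[[0,0,12],[0,0,0],-1],[[0,0,12],[0,0,0],-1],[[0,0,12],[0,0,0],-1],[[0,0,6],[0,0,0],-1]]'
python3 -m pendant '[[[3,-10,0],[0,0,0],-1],[[6,-19,0],[0,0,0],-1],[[8,-25,0],[0,0,0],-1],[[8,-26,0],[0,0,0],-1],[[8,-26,0],[0,0,0],-1],[[8,-26,0],[0,0,0],-1],[[8,-26,0],[0,0,0],-1],[[8,-26,0],[0,0,0],-1],[[8,-26,0],[0,0,0],-1],[[8,-26,0],[0,0,0],-1],[[8,-26,0],[0,0,0],-1],[[8,-26,0],[0,0,0],-1],[[8,-26,0],[0,0,0],-1],[[8,-26,0],[0,0,0],-1],[[8,-26,0],[0,0,0],-1],[[8,-26,0],[0,0,0],-1],[[8,-26,0],[0,0,0],-1],[[8,-25,0],[0,0,0],-1],[[6,-18,0],[0,0,0],-1],[[3,-10,0],[0,0,0],-1]]'
```

```text
t: 15.6
tcp_pos: [0.3066, 0.345, 0.2597]
tool_rot: [-0.0, 0.747, 0.665, 0.001]
force: [0.4, 0.8, -4.2]
width: 0.014
grasp_force: 35.0
t: 17.6
tcp_pos: [0.4517, -0.1281, 0.2574]
tool_rot: [-0.0, 0.748, 0.664, -0.0]
force: [0.1, -0.3, -3.3]
width: 0.0134
grasp_force: 35.0
```

```bash

python3 -m pendant '[[[-0.5,-3,-8],[0,0,0],-1],[[-0.4,-3,-12],[0,0,0],-1],[[0,0,-12],[0,0,0],-1],[[0,0,-12],[0,0,0],-1],[[0,0,-12],[0,0,0],-1],[[0,0,-12],[0,0,0],-1],[[0,0,-8],[0,0,0],-1],[[0,0,-6],[0,0,0],-1],[[0,0,-4],[0,0,0],-1],[[0,0,0],[0,0,0],-1]]'
python3 - <<'E'
from h import *
m=camera_model('top');p,d=camera('top');q=camera('scene')[0]
cv2.imwrite('pics/t2.png',np.hstack([cv2.resize(p[200:350,340:510],None,fx=2.3,fy=2.3),cv2.resize(q[170:320,320:490],None,fx=2.3,fy=2.3)]))
E
```

```text
t: 18.6
tcp_pos: [0.4511, -0.1324, 0.1715]
tool_rot: [-0.0, 0.747, 0.665, -0.0]
force: [0.2, 0.2, -3.5]
width: 0.0136
grasp_force: 35.0
```

View pics/t2.png

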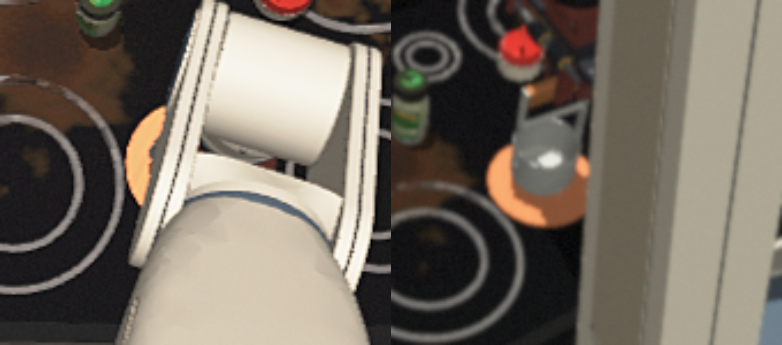

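The pot hangs upright just above the plate (right half, about (545,165), plate around (540,185)). Final lowering by feel.

```bash

python3 -m pendant '[[[0,-1,-3],[0,0,0],-1],[[0,0,-3],[0,0,0],-1],[[0,0,-3],[0,0,0],-1],[[0,0,-2],[0,0,0],-1],[[0,0,0],[0,0,0],-1]]'
python3 -m pendant '[[[0,0,-1],[0,0,0],-1],[[0,0,-1],[0,0,0],-1],[[0,0,0],[0,0,0],-1]]'
python3 -m pendant '[[[0,0,-0.8],[0,0,0],-1],[[0,0,-0.5],[0,0,0],-1],[[0,0,0],[0,0,0],-1]]'
```

```text
t: 19.2
tcp_pos: [0.4509, -0.1334, 0.1605]
tool_rot: [-0.0, 0.747, 0.665, -0.0]
force: [-0.3, 0.4, -3.4]
width: 0.0138
grasp_force: 35.0
t: 19.5
tcp_pos: [0.4511, -0.1335, 0.1588]
tool_rot: [-0.0, 0.747, 0.665, -0.0]
force: [-0.2, 0.0, -3.1]
width: 0.014
grasp_force: 35.0
t: 19.8
tcp_pos: [0.4511, -0.1335, 0.1575]
tool_rot: [-0.0, 0.747, 0.665, -0.0]
force: [-0.0, -0.0, -2.9]
width: 0.0137
grasp_force: 35.0
```

```bash

python3 -m pendant '[[[0,0,-0.7],[0,0,0],-1],[[0,0,-0.5],[0,0,0],-1],[[0,0,0],[0,0,0],-1]]'
python3 -m pendant '[[[0,0,-0.5],[0,0,0],-1],[[0,0,-0.3],[0,0,0],-1],[[0,0,0],[0,0,0],-1]]'
```

```text
t: 20.1
tcp_pos: [0.4511, -0.1335, 0.1563]
tool_rot: [-0.0, 0.747, 0.665, -0.0]
force: [0.7, 1.0, -2.8]
width: 0.014
grasp_force: 35.0
t: 20.4
tcp_pos: [0.4514, -0.1335, 0.1558]
tool_rot: [0.0, 0.747, 0.665, 0.0]
force: [-0.6, 0.8, 1.9]
width: 0.014
grasp_force: 35.0
```

```bash

python3 -m pendant '[[[0,0,0],[0,0,0],-0.6],[[0,0,0],[0,0,0],-0.4],[[0,0,0],[0,0,0],-0.2],[[0,0,0],[0,0,0],0],[[0,0,0],[0,0,0],0.2],[[0,0,0],[0,0,0],0.2],[[0,0,0],[0,0,0],0.2],[[0,0,0],[0,0,0],0.2]]'
```

```text
t: 21.2
tcp_pos: [0.4512, -0.1335, 0.1556]
tool_rot: [0.0, 0.747, 0.665, -0.0]
force: [0.4, -0.8, 0.2]
width: 0.0525
grasp_force: 0.0
```

```bash

python3 -m pendant '[[[0,0,3],[0,0,0],0.2],[[0,0,6],[0,0,0],0.2],[[0,0,10],[0,0,0],0.2],[[0,0,15],[0,0,0],0.2],[[0,0,20],[0,0,0],0.2],[[0,0,20],[0,0,0],0.2],[[0,0,20],[0,0,0],0.2],[[0,0,20],[0,0,0],0.2],[[0,0,10],[0,0,0],0.2],[[0,0,0],[0,0,0],0.2]]'
python3 - <<'E'
from h import *
m=camera_model('wrist');p,d=camera('wrist');P=cloud(m,d)
q=camera('scene')[0];t=camera('top')[0]
hs=cv2.cvtColor(p,cv2.COLOR_BGR2HSV)
k=(hs[...,0]<18)&(hs[...,1]>100)&(P[...,2]>.16)&(P[...,2]<.19);g=P[k]
print('grip',len(g),cv2.minAreaRect((g[:,:2]*1000).astype(np.float32)),np.median(g[:,2]))
cv2.imwrite('pics/end.png',np.hstack([cv2.resize(p,(400,300)),cv2.resize(q,(400,300))]))
E
```

```text
t: 22.2
tcp_pos: [0.452, -0.1337, 0.2813]
tool_rot: [0.002, 0.747, 0.665, 0.001]
force: [-0.0, -0.2, -0.1]
width: 0.0525
grasp_force: 0.0
grip 2464 ((451.2077941894531, -132.58413696289062), (84.45217895507812, 13.821732521057129), 83.52651977539062) 0.18230025418202597
```

View pics/end.png

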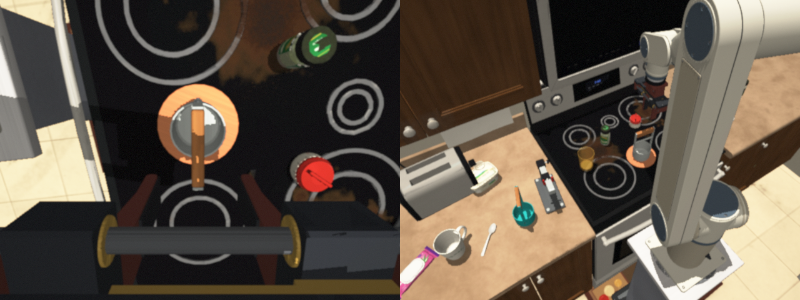

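The wrist view shows the pot upright and centred on the plate (198,127), with the gripper clear. The jar and the timer have not moved, and the decoy and tumbler are where they were in the scene view. The grip's measured centre is within 2 mm of the plate's centre. Handing in.

```bash
python3 -c "
from station import *
print(job_done())"
```

```text
the job is handed in; nothing more can be done
None
```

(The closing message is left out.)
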